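# Deburr the lamp hole of the new altar stand

## Robot

A 6-joint arm with a two-finger parallel gripper is mounted at the origin on the work surface. World frame = base frame: x ahead of the robot, y to its left, z up, the work surface at z = 0. Lengths are in m, angles in rad, forces in N, time in s.
With the tool pointing down it reaches from about 0.425 to 0.95 m from the base axis. Payload 3.5 kg.
Tool frame: the origin (TCP) lies midway between the tips of the shut fingers; the grasp point (between the pads) lies 19 mm behind it; x points along the fingers, z is the direction in which the jaws open and shut, and the axes are right-handed (so a half turn about x gives the same grasp; the last joint's range is limited). The gripper opens to 85 mm and grips with 20 to 120 N. Pads are 22 mm wide; open, the fingers measure 114 mm over their backs; the gripper's body (76 mm by 85 mm) begins 54 mm behind the grasp point. The pads swing forward as they close: fully open they stand 13 mm farther back than shut.
Start: joints at [-1.313, 0.286, 1.577, -0, 1.279, -0.15], TCP at [0.268, -0.62, 0.231] pointing down, gripper open.
Joint ranges: [-2.77, 2.77], [-0.9, 2.22], [0.21, 2.48], [-1.53, 4.67], [0.24, 2.81], [-2.84, 2.84]. Speed limits (rad/s): [2.79, 2.79, 3.14, 3.14, 3.14, 3.14].

## Interface

Orientations are given as a unit quaternion [x, y, z, w].
In Python, from plant import readout, eyes, ctrl gives the robot as it stands.
- The arm moves only by the tool move_arm, never from a script. Its argument "commands" is a list of rows, each a list of 7 numbers: the turn, a rotation vector about the world's x, y, z in rad, then the shift along the world's x, y, z in mm, then the closure in counts, from 0 (fully open) to 255 (shut). A call has 1 to 12 rows; each row is the pose to reach, as a shift and turn from the pose measured when the call began; what a row does not reach only later rows make up. A row lasts 1/10 s, in which the tool goes at most 50 mm and 8.59 degrees, less where a joint would pass 70% of its speed; a pose out of reach is approached as far as the arm can. A call with a gripper value outside its range is refused whole. The fingers move at their own pace and stop on an object; "newtons" is the grip in N (left out, the last holds). Time passes only in rows, so rows that repeat a pose let the fingers close. It gives the time, the measured TCP pose, the force and the opening at its end, in the units of the state.
- readout.get_state(): the state, without advancing time (a new reading comes with each control period).
- eyes.read_camera(name): name is "scene" or "top"; returns a dict with "color" (480x640x3 uint8, red, green, blue), "depth" (480x640 float32, m along the optical axis (not along the pixel's ray), 0 where there is no reading), "K" (3x3 intrinsics, pixels), "eye" and "attitude" of the camera in the world. Camera axes: x right, y down, z forward; pixel columns grow to the right and rows downward; lengths in m; the calibration is good to about 2 mm. A picture is of the moment at which its call begins.
- ctrl.sign_off(): hands the job in, once; it reports no verdict.
The state is a dict: "time": time; "qpos": joint angles; "dq": joint speeds; "joint_efforts": joint torques, N m; "eef_pos": TCP position; "tcp_rot": TCP orientation; "contact_force": force on the tool from outside, world axes, zero at the start; "wrist_torque": the same for the moment, N m; "opening": opening from 0.0 (shut) to 1.0 (fully open).
Only numpy, scipy, OpenCV 4.12 (cv2) and the standard library are available. Lean on these libraries where they do the work, as an engineer would, in place of code of your own. Each camera call takes 0.05 s, during which the arm holds its last target.

## Task

Take the orange-handled deburring tool out of the red tray and, holding it upright, run its blade one full circle round the edge of the hole in the bare aluminium lamp stand: start at the red dot, go anticlockwise as seen from above and finish back at the dot, keeping the blade lightly against the edge all the way and never pressing hard on the stand. Then stand the tool upright in the red tray again and let go.

Things in the scene. Friction and masses are not known exactly. Their poses are not given: they have to be found in the camera images.
- tool_grip (a point): Point on the deburring tool's axis, mid-handle, 80 mm above its underside. The tool is round about z (up the handle) and stands in the red tray: steel guard foot 54 mm across, 28 mm high; orange cylinder handle 30 mm across, from 40 to 115 mm above the underside; about 0.3 kg. A brass bell of similar size is not the tool.
- blade: Sprung brass blade on the tool's axis, a rod 20 mm across; origin at the centre of its lower end. Flush with the foot's underside while the tool stands; springs out 16 mm when lifted. The spring pushes 0.6 N (out) to 1.3 N (in): with the foot's underside 3 to 13 mm above a surface the blade rests lightly on it; the foot need not touch.
- stand: Bare pale silvery aluminium stand, fixed: plate 130 x 130 mm on short legs, top 40 mm above the table, through hole 60 mm across in its middle. Origin on the hole's axis at table height, z up; x points to the red dot (16 mm, 50 mm off the axis); anticlockwise is from x to y. The blade's centre follows the edge, 30 mm from the axis, within 10 mm. The green stand with a brass ring is a bystander.
- tray: Red plastic tray, fixed, 170 (x) x 130 (y) mm outside, walls 4 mm thick and 18 mm high in all, floor top 4 mm above the table. Origin at the centre of its underside, z up.
Things that resemble listed ones, but are neither listed nor needed, are in the scene too. Of the things that look like the tray, the largest one is meant.

How it is judged:
By the outcome, as a careful person would: the job done as asked, in the order asked, and still so for the second after the job is handed in, with the robot touching nothing.
It also fails if it takes over 61 s, if anything falls off the work surface, if the arm or the gripper's body presses on something with over 40 N, if the wrist force passes 120 N, or if a joint passes its speed limit or range.

## Working session

There is one attempt and no reset: what is moved stays moved. The work goes in short steps, Python scripts to look and compute and a tool call to move; the robot and the scene stay as the last step left them, time stands still between calls to the robot, and variables do not carry over. Pictures are saved under pics/ and viewed, and the job is handed in when it is done.

Besides the shell and the picture viewer there is one more tool, called after "Emit:" by a JSON object that holds its "method" and its "body". move_arm: Moves the arm, as the interface text tells. Its arguments: {"type":"object","properties":{"commands":{"type":"array"},"newtons":{"type":"number"}},"required":["commands"]}

```bash
ls; mkdir -p pics; cat > h.py <<'E'
import numpy as np,cv2
from plant import readout,eyes,ctrl
def snap(n,f):
    d=eyes.read_camera(n); cv2.imwrite('pics/'+f+'.png',d['color'][:,:,::-1]); np.savez('pics/'+f+'.npz',**{k:np.array(v) for k,v in d.items()}); return d
E
python3 - <<'E'
from h import *
for n in('scene','top'):
    d=snap(n,n+'0'); print(n,d['K'],d['eye'],d['attitude'])
print(readout.get_state())
E
```

```text
pics
scene [[472.28949914   0.         322.44753838]
 [  0.         472.28949914 234.26217341]
 [  0.           0.           1.        ]] [1.14805497 0.19906877 0.53171112] [ 0.52319434  0.70805067 -0.37321492 -0.29264749]
top [[603.01821071   0.         316.23500963]
 [  0.         603.01821071 237.19418557]
 [  0.           0.           1.        ]] [ 0.40948939 -0.02586896  1.06140354] [-0.69944192  0.71406611 -0.01731277  0.02430763]
{'time': 0.1, 'qpos': array([-1.31300209e+00,  2.87096320e-01,  1.57806078e+00,  2.21929370e-05,
        1.27862757e+00, -1.50044896e-01]), 'dq': array([-0.00155314, -0.00203987, -0.00348982, -0.00018864,  0.00210465,
       -0.0003935 ]), 'joint_efforts': array([ 7.72627573e-04, -4.07296658e+01, -2.93699527e+01, -1.71388460e-04,
        3.43165921e-03,  6.06858606e-06]), 'eef_pos': array([ 0.26756938, -0.61903597,  0.23005634]), 'tcp_rot': array([ 0.38891051,  0.59146489, -0.38786393,  0.59032149]), 'contact_force': array([ 0.47435514, -0.76603548,  0.03198667]), 'wrist_torque': array([0.01853037, 0.0268177 , 0.03684411]), 'opening': 0.9987567994961177}
```

View pics/scene0.png

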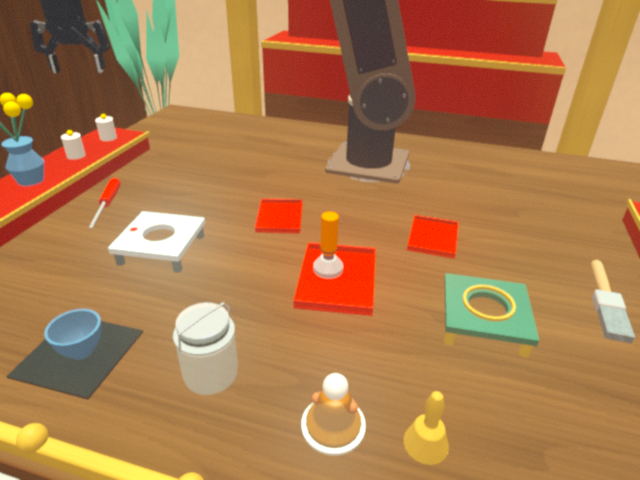

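View pics/top0.png

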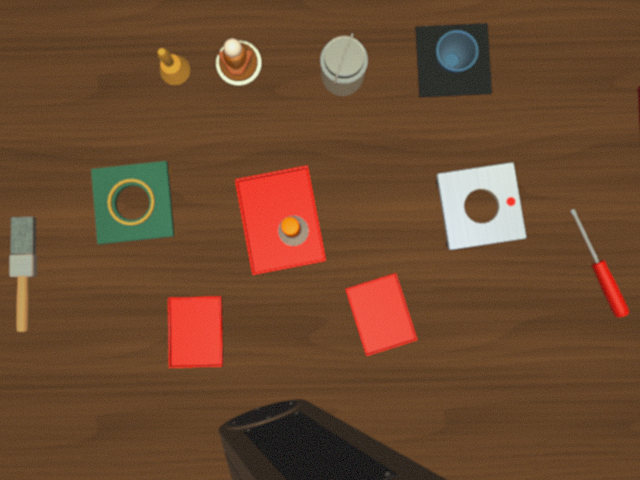

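Top image: the big red tray is around (280,220), with two smaller red trays at (195,332) and (381,314). The orange-handled tool stands in the big tray at (291,228). The brass bell at (173,67) isn't it, because it is gold and not in a tray. The bare stand is at (481,206) with its red dot at (511,201). The green ring stand at (132,202) is the bystander.

```bash
cat >> h.py <<'E'
from scipy.spatial.transform import Rotation as R
def cloud(d):
    K=d['K'];z=d['depth'].astype(float);v,u=np.mgrid[0:480,0:640]
    P=np.stack([(u-K[0,2])/K[0,0]*z,(v-K[1,2])/K[1,1]*z,z],-1)
    W=P@R.from_quat(d['attitude']).as_matrix().T+d['eye']; W[z==0]=np.nan; return W
def ray(d,u,v,h):
    K=d['K'];r=R.from_quat(d['attitude']).as_matrix()@np.array([(u-K[0,2])/K[0,0],(v-K[1,2])/K[1,1],1]);e=np.array(d['eye']);return e+r*(h-e[2])/r[2]
def comp(m,u,v):
    n,l=cv2.connectedComponents(m.astype(np.uint8)); return l==l[v,u]
E
cat > m.py <<'E'
from h import *
for n in('top','scene'):
    d=dict(np.load(f'pics/{n}0.npz')); W=cloud(d); c=d['color'].astype(int); hsv=cv2.cvtColor(d['color'],cv2.COLOR_RGB2HSV)
    H,S,V=hsv[...,0],hsv[...,1],hsv[...,2]
    red=((H<5)|(H>175))&(S>150)&(V>120); org=(H>=8)&(H<20)&(S>200)&(V>150)
    sil=(S<60)&(V>150)
    seeds={'top':dict(tray=(260,200),tool=(290,226),st=(455,220),dot=(511,201)),'scene':dict(tray=(345,290),tool=(329,235),st=(140,248),dot=(134,230))}[n]
    print(n)
    m=comp(red,*seeds['tray']);
    hull=cv2.convexHull(np.argwhere(m)[:,::-1].astype(np.int32)); 
    rc=cv2.minAreaRect(hull);print('tray px',rc, 'z med',np.nanmedian(W[m][:,2]), np.nanpercentile(W[m][:,2],[1,99]))
    rim=W[m]; rim=rim[rim[:,2]>0.0];a=cv2.minAreaRect(rim[:,:2].astype(np.float32)*1000);print('tray mm',a)
    if n=='top':
        print('tray rim corners', [ray(d,*p,0.018).round(4) for p in cv2.boxPoints(rc)])
    m=comp(org,*seeds['tool']);p=W[m];p=p[~np.isnan(p[:,0])];print('tool',len(p),np.percentile(p,[2,50,98],axis=0).round(4))
    t=p[p[:,2]>p[:,2].max()-0.006];print(' top',t.mean(0),len(t))
    f=lambda q:np.hypot(p[:,0]-q[0],p[:,1]-q[1])-0.015
    m=comp(sil,*seeds['st']);p=W[m];p=p[(abs(p[:,2]-.04)<.012)];print('st',np.nanmedian(p[:,2]),cv2.minAreaRect(p[:,:2].astype(np.float32)*1000))
    if n=='top':
        cs,hi=cv2.findContours(m.astype(np.uint8),cv2.RETR_CCOMP,cv2.CHAIN_APPROX_NONE)
        for k in cs:
            if len(k)>15: print(' contour',len(k),cv2.fitEllipse(k),ray(d,*cv2.fitEllipse(k)[0],.04), 'rect ctr', ray(d,*cv2.minAreaRect(k)[0],.04),cv2.minAreaRect(k))
    m=comp(red,*seeds['dot']);q=np.argwhere(m).mean(0)[::-1];print('dot',m.sum(),q,ray(d,*q,.04))
E
python3 m.py
python3 - <<'E'
import cv2,numpy as np
a=cv2.imread('pics/top0.png')[150:285,225:335];b=cv2.imread('pics/top0.png')[150:260,425:535]
c=cv2.imread('pics/scene0.png')[200:320,280:390]
cv2.imwrite('pics/crop.png',np.hstack([cv2.resize(x,(266,300),interpolation=2) for x in(a,b,c)]))
E
```

```text
top
tray px ((279.6698913574219, 219.7308349609375), (97.88887786865234, 75.25718688964844), 78.9964599609375) z med 0.0031544013294217965 [-0.00201063  0.01923735]
tray mm ((504.46990966796875, 47.73829650878906), (173.00868225097656, 132.25003051757812), 9.799955368041992)
tray rim corners [array([0.5761, 0.1264, 0.018 ]), array([ 0.5985, -0.0031,  0.018 ]), array([ 0.4302, -0.0321,  0.018 ]), array([0.408 , 0.0961, 0.018 ])]
tool 251 [[0.4703 0.0112 0.1125]
 [0.4837 0.0237 0.1173]
 [0.4967 0.0363 0.1208]]
 top [0.48378022 0.02372862 0.1178511 ] 215
st 0.03912178395260102 ((517.5938110351562, -298.1513671875), (130.35885620117188, 131.8276824951172), 7.436903476715088)
 contour 299 ((481.23895263671875, 205.67942810058594), (89.55327606201172, 90.68396759033203), 115.38536834716797) [ 0.51747787 -0.29746138  0.04      ] rect ctr [ 0.51773238 -0.29760831  0.04      ] ((481.32025146484375, 205.5283660888672), (77.46141052246094, 78.03327178955078), 81.02737426757812)
 contour 30 ((510.60968017578125, 201.0), (10.46707534790039, 11.111655235290527), 90.0) [ 0.52438194 -0.34744419  0.0
[... 216 characters left out ...]
2 -0.29738482  0.04      ] rect ctr [ 0.51735719 -0.29747569  0.04      ] ((481.25, 205.75), (35.35533905029297, 34.64822769165039), 45.0)
dot 43 [510.58139535 201.02325581] [ 0.52434333 -0.3473948   0.04      ]
scene
tray px ((345.0, 290.0), (0.0, 0.0), 0.0) z med 0.003795068412095315 [0.00379507 0.00379507]
tray mm ((531.0987548828125, 71.92373657226562), (0.0, 0.0), 0.0)
tool 577 [[0.4306 0.0056 0.0175]
 [0.4977 0.0312 0.0858]
 [0.5018 0.0424 0.1175]]
 top [0.49613992 0.03053491 0.1159843 ] 57
st 0.03979265178408989 ((519.294189453125, -293.7649230957031), (134.6599578857422, 132.05340576171875), 7.6541666984558105)
dot 282317 [316.56947686 252.53141681] [0.48883507 0.00710231 0.04      ]
```

View pics/crop.png

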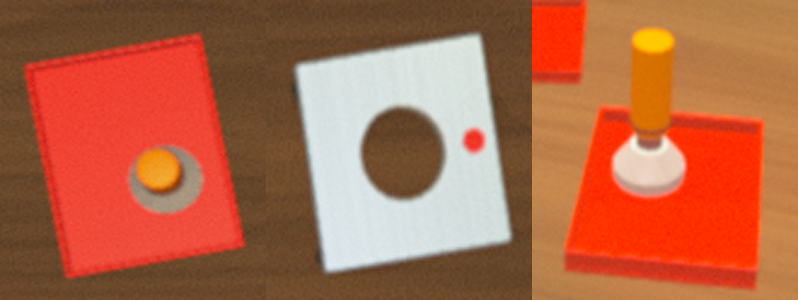

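Confirmed in the crop: the orange handle with its steel foot is in the large tray, at about (0.4835, 0.0245) with its top at 0.118. The stand's hole is at (0.5175, -0.2975). The dot is 50 mm from the axis at about -82°, and the plate top measures 0.039. Moving over the tool.

Emit:
{"method": "move_arm", "body": {"commands": [[0, 0, 0, 10, 30, 0, 0], [0, 0, 0, 24, 72, 0, 0], [0, 0, 0, 39, 117, 0, 0], [0, 0, 0, 54, 162, 0, 0], [0, 0, 0, 69, 207, 0, 0], [0, 0, 0, 84, 252, 0, 0], [0, 0, 0, 99, 297, 0, 0], [0, 0, 0, 115, 342, 0, 0], [0, 0, 0, 130, 387, 0, 0], [0, 0, 0, 145, 432, 0, 0], [0, 0, 0, 160, 477, 0, 0], [0, 0, 0, 172, 515, 0, 0]], "newtons": 50}}

```text
time: 1.3
eef_pos: [0.4396, -0.1017, 0.2298]
tcp_rot: [0.389, 0.592, -0.388, 0.59]
contact_force: [-0.1, -0.1, 0.3]
opening: 1.001
```

Emit:
{"method": "move_arm", "body": {"commands": [[0, 0, 0, 13, 38, 0, 0], [0, 0, 0, 26, 76, 0, 0], [0, 0, 0, 38, 110, 0, 0], [0, 0, 0, 44, 126, 0, 0], [0, 0, 0, 44, 126, 0, 0], [0, 0, 0, 44, 126, -20, 0], [0, 0, 0, 44, 126, -50, 0]]}}

```text
time: 2.0
eef_pos: [0.4848, 0.0235, 0.1811]
tcp_rot: [0.389, 0.59, -0.387, 0.592]
contact_force: [0.3, 0.1, -1.1]
opening: 1.002
```

```bash
python3 - <<'E'
from h import *
snap('scene','s1');print(readout.get_state()['eef_pos'])
E
```

```text
[0.48048299 0.02392751 0.17404932]
```

View pics/s1.png

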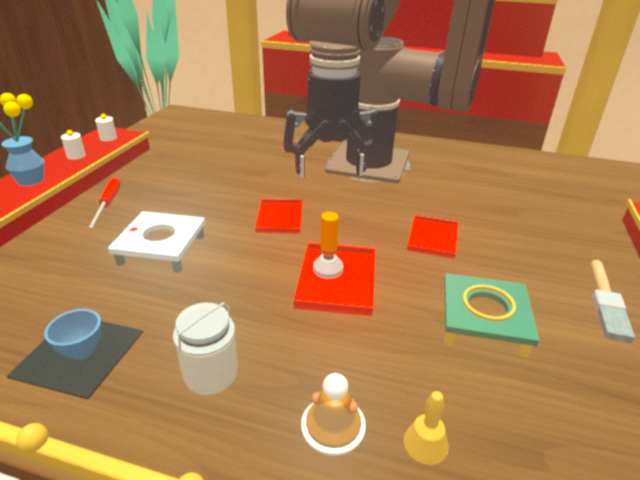

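Scene view: the fingers at (302,165) and (362,178) straddle the handle at (330,218). I'll descend slowly.

Emit:
{"method": "move_arm", "body": {"commands": [[0, 0, 0, 2, 0, -10, 0], [0, 0, 0, 3, 0, -25, 0], [0, 0, 0, 3, 0, -45, 0], [0, 0, 0, 3, 0, -65, 0], [0, 0, 0, 3, 0, -80, 0], [0, 0, 0, 3, 0, -90, 0], [0, 0, 0, 3, 0, -98, 0], [0, 0, 0, 3, 0, -104, 0], [0, 0, 0, 3, 0, -107, 0], [0, 0, 0, 3, 0, -107, 0], [0, 0, 0, 3, 0, -107, 0]]}}

```text
time: 3.15
eef_pos: [0.4839, 0.0239, 0.0675]
tcp_rot: [0.388, 0.594, -0.389, 0.588]
contact_force: [-0.0, -0.5, -0.5]
opening: 1.0
```

```bash
python3 - <<'E'
from h import *
snap('scene','s2');s=readout.get_state();print(s['eef_pos'],s['contact_force'])
im=cv2.imread('pics/s2.png')[120:320,230:440];cv2.imwrite('pics/s2c.png',cv2.resize(im,None,fx=3,fy=3))
E
```

```text
[0.48396402 0.02388927 0.06764588] [ 0.94076756 -0.8419644  -0.05624732]
```

View pics/s2c.png

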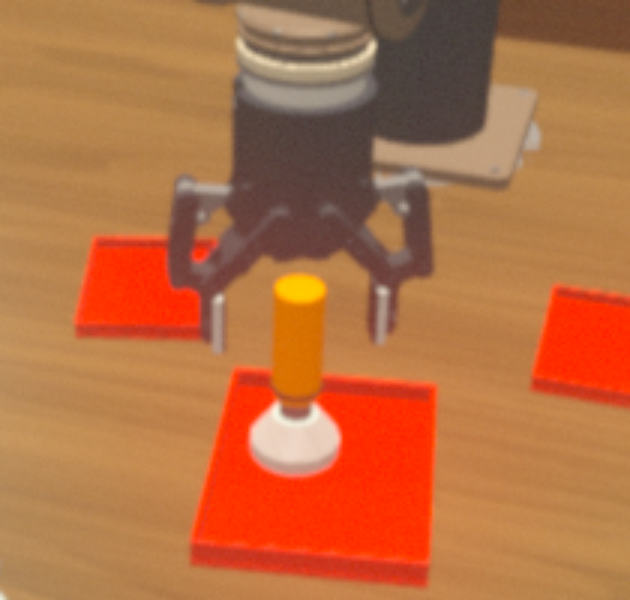

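Handle sits midway between the fingers. Closing.

Emit:
{"method": "move_arm", "body": {"commands": [[0, 0, 0, 0, 0, 0, 100], [0, 0, 0, 0, 0, 0, 130], [0, 0, 0, 0, 0, 0, 255], [0, 0, 0, 0, 0, 0, 255], [0, 0, 0, 0, 0, 0, 255], [0, 0, 0, 0, 0, 0, 255], [0, 0, 0, 0, 0, 0, 255], [0, 0, 0, 0, 0, 0, 255]], "newtons": 50}}

```text
time: 4.0
eef_pos: [0.4841, 0.0239, 0.0679]
tcp_rot: [0.388, 0.594, -0.389, 0.588]
contact_force: [-1.9, 0.3, 3.5]
opening: 0.34
```

```bash
python3 - <<'E'
from h import *
snap('scene','s3');s=readout.get_state();print(s)
im=cv2.imread('pics/s3.png')[120:320,230:440];cv2.imwrite('pics/s3c.png',cv2.resize(im,None,fx=3,fy=3))
E
```

```text
{'time': 4.05, 'qpos': array([-0.16135308,  0.07701936,  2.14809204,  0.00232723,  0.92377009,
        1.00008985]), 'dq': array([-6.35046199e-04, -9.03580122e-04, -1.13166705e-04, -5.15731914e-05,
        2.83742692e-04, -5.93015948e-04]), 'joint_efforts': array([-3.56663140e-01, -2.53485078e+01, -2.29446727e+01, -4.99996520e-02,
       -2.86451178e-01, -1.62551863e-03]), 'eef_pos': array([0.48411789, 0.02389792, 0.06791577]), 'tcp_rot': array([ 0.38790056,  0.59353119, -0.38880326,  0.58829067]), 'contact_force': array([-1.1910282 ,  0.14842786,  4.67293014]), 'wrist_torque': array([0.06675385, 0.18783964, 0.01668099]), 'opening': 0.34069777224204306}
```

View pics/s3c.png

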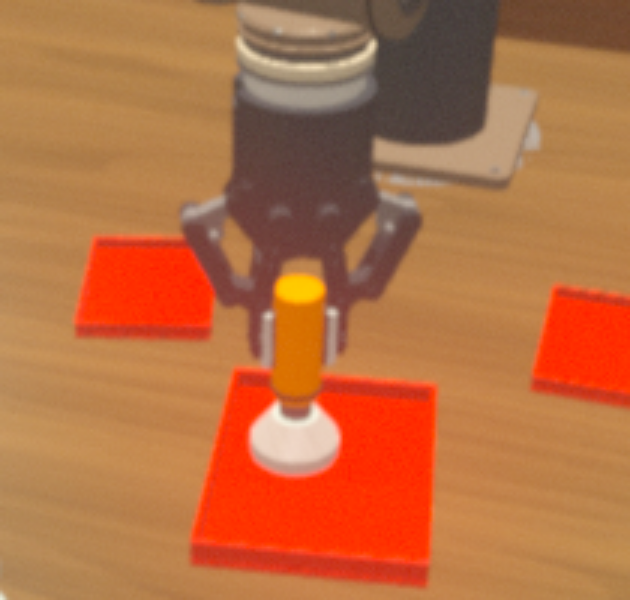

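Gripped at opening 0.34, about 29 mm, with the handle between the pads. Lifting and checking the hold.

Emit:
{"method": "move_arm", "body": {"commands": [[0, 0, 0, 0, 0, 5, 255], [0, 0, 0, 0, 0, 15, 255], [0, 0, 0, 0, 0, 30, 255], [0, 0, 0, 0, 0, 48, 255], [0, 0, 0, 0, 0, 66, 255], [0, 0, 0, 0, 0, 82, 255], [0, 0, 0, 0, 0, 94, 255], [0, 0, 0, 0, 0, 100, 255], [0, 0, 0, 0, 0, 100, 255], [0, 0, 0, 0, 0, 100, 255]]}}

```text
time: 5.05
eef_pos: [0.4835, 0.024, 0.1671]
tcp_rot: [0.388, 0.594, -0.389, 0.588]
contact_force: [-0.3, 0.3, -3.9]
opening: 0.338
```

```bash
python3 - <<'E'
from h import *
snap('scene','s4');s=readout.get_state();print(s)
im=cv2.imread('pics/s4.png')[100:320,230:440];cv2.imwrite('pics/s4c.png',cv2.resize(im,None,fx=2.7,fy=2.7))
E
```

```text
{'time': 5.1, 'qpos': array([-1.61362829e-01, -7.17989554e-02,  2.08961947e+00,  2.02353074e-03,
        1.13321958e+00,  1.00059557e+00]), 'dq': array([-2.49744631e-05,  3.04368420e-03,  1.73491389e-03,  1.05383006e-03,
       -6.04838691e-04, -4.06771892e-04]), 'joint_efforts': array([-8.81082633e-04, -2.65075886e+01, -2.94685686e+01,  9.27456626e-03,
        7.60321389e-03, -2.13244641e-05]), 'eef_pos': array([0.4833421 , 0.02401347, 0.16681177]), 'tcp_rot': array([ 0.38757154,  0.59422753, -0.3891122 ,  0.5875999 ]), 'contact_force': array([-0.73644219,  0.29849727, -2.94105983]), 'wrist_torque': array([ 0.01150425, -0.00548357,  0.02021479]), 'opening': 0.3367549019770256}
```

View pics/s4c.png

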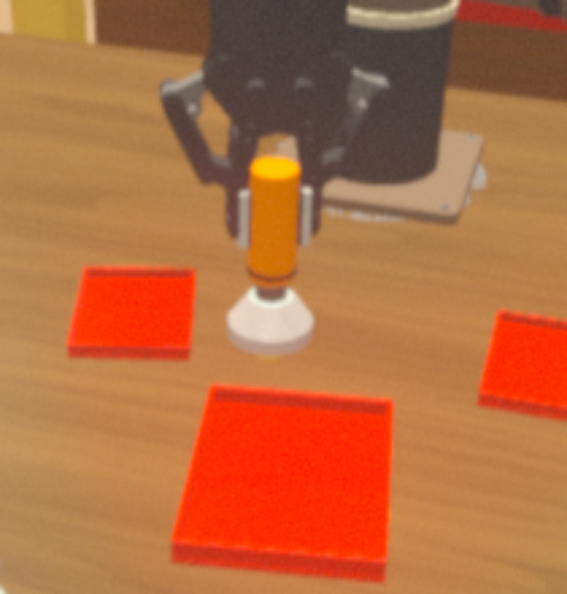

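The tool is held upright and weighs about 0.3 kg. Moving over the start point.

Emit:
{"method": "move_arm", "body": {"commands": [[0, 0, 0, 1, -10, 0, 255], [0, 0, 0, 4, -35, 0, 255], [0, 0, 0, 8, -70, 0, 255], [0, 0, 0, 12, -110, 0, 255], [0, 0, 0, 16, -150, 0, 255], [0, 0, 0, 20, -190, 0, 255], [0, 0, 0, 25, -230, 0, 255], [0, 0, 0, 29, -270, 0, 255], [0, 0, 0, 33, -305, 0, 255], [0, 0, 0, 36, -332, 0, 255], [0, 0, 0, 38, -346, 0, 255], [0, 0, 0, 38, -351, 0, 255]]}}

```text
time: 6.3
eef_pos: [0.5209, -0.3284, 0.1659]
tcp_rot: [0.388, 0.594, -0.39, 0.587]
contact_force: [-0.2, 0.2, -3.6]
opening: 0.339
```

Emit:
{"method": "move_arm", "body": {"commands": [[0, 0, 0, 0, 0, 0, 255], [0, 0, 0, 0, 0, 0, 255], [0, 0, 0, 0, 0, 0, 255]]}}

```text
time: 6.6
eef_pos: [0.5209, -0.327, 0.1657]
tcp_rot: [0.388, 0.595, -0.389, 0.587]
contact_force: [-1.0, 0.1, -3.0]
opening: 0.336
```

```bash
python3 - <<'E'
from h import *
snap('scene','s5');s=readout.get_state();print(s)
Rg=R.from_quat([0.38790056,  0.59353119, -0.38880326,  0.58829067])
print('rot to fix',(Rg*R.from_quat(s['tcp_rot']).inv()).as_rotvec(), Rg.as_matrix()[:,0])
im=cv2.imread('pics/s5.png')[100:320,60:270];cv2.imwrite('pics/s5c.png',cv2.resize(im,None,fx=2.7,fy=2.7))
snap('top','t5')
im=cv2.imread('pics/t5.png')[130:300,400:580];cv2.imwrite('pics/t5c.png',cv2.resize(im,None,fx=3,fy=3))
E
```

```text
{'time': 6.65, 'qpos': array([-0.72417982,  0.22251117,  1.77796771, -0.00362251,  1.15197048,
        0.44050889]), 'dq': array([-0.00220477,  0.00082668, -0.00579036, -0.00120059, -0.0011674 ,
       -0.00031343]), 'joint_efforts': array([-1.57620711e-01, -3.83485901e+01, -2.93034697e+01, -9.08402028e-03,
        3.16344167e-02,  3.38832324e-04]), 'eef_pos': array([ 0.52092014, -0.32714505,  0.16587374]), 'tcp_rot': array([ 0.38783742,  0.59480346, -0.3890632 ,  0.58687376]), 'contact_force': array([ 0.24664927, -0.02196576, -3.66964461]), 'wrist_torque': array([0.00794033, 0.07237399, 0.04872418]), 'opening': 0.3373553711170004}
rot to fix [-0.00170572 -0.00342965  0.00034566] [-0.00689449  0.0030035  -0.99997172]
```

View pics/s5c.png

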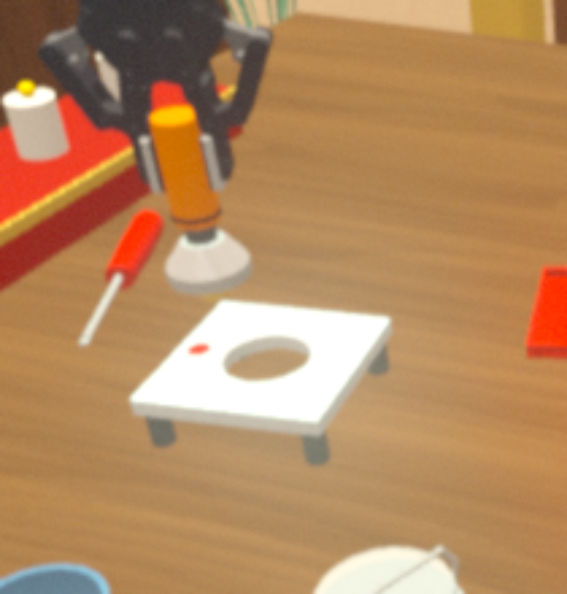

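View pics/t5c.png

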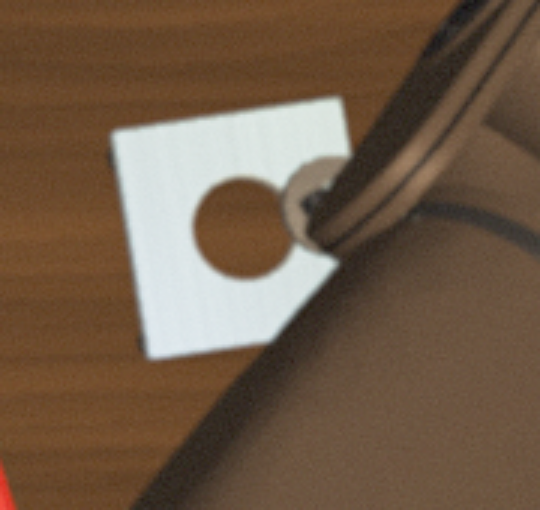

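```bash
python3 - <<'E'
from h import *
d=dict(np.load('pics/t5.npz'));W=cloud(d)
print(ray(d,400+284/3,130+205/3,.105),ray(d,400+325/3,130+156/3,.11))
P=W[175:220,485:520].reshape(-1,3);P=P[(P[:,2]>.1)&(P[:,2]<.14)];print(len(P),P.min(0),P.max(0))
# fit circle to low-z foot points: lateral extents
E
```

```text
[ 0.52187655 -0.30188909  0.105     ] [ 0.54681767 -0.32300046  0.11      ]
299 [ 0.49462023 -0.33381718  0.10034577] [ 0.5467188  -0.29919809  0.1338137 ]
```

Emit:
{"method": "move_arm", "body": {"commands": [[-0.002, -0.003, 0, 0, 0, -6, 255], [-0.002, -0.003, 0, 1, 0, -16, 255], [-0.002, -0.003, 0, 1, 0, -27, 255], [-0.002, -0.003, 0, 1, 0, -36, 255], [-0.002, -0.003, 0, 1, 0, -43, 255], [-0.002, -0.003, 0, 1, 0, -48, 255], [-0.002, -0.003, 0, 1, 0, -52, 255], [-0.002, -0.003, 0, 1, 0, -53, 255], [-0.002, -0.003, 0, 1, 0, -53, 255]]}}

```text
time: 7.6
eef_pos: [0.5221, -0.3274, 0.1132]
tcp_rot: [0.388, 0.593, -0.389, 0.588]
contact_force: [-0.5, -0.2, -3.3]
opening: 0.339
```

```bash
python3 - <<'E'
from h import *
snap('scene','s6');s=readout.get_state();print(s['eef_pos'],s['contact_force'],s['tcp_rot'])
im=cv2.imread('pics/s6.png')[130:290,80:240];cv2.imwrite('pics/s6c.png',cv2.resize(im,None,fx=3.7,fy=3.7))
E
```

```text
[ 0.522162   -0.3274882   0.11344121] [-0.38665774 -0.08230244 -3.18893263] [ 0.38778989  0.5932167  -0.38918117  0.58843094]
```

View pics/s6c.png

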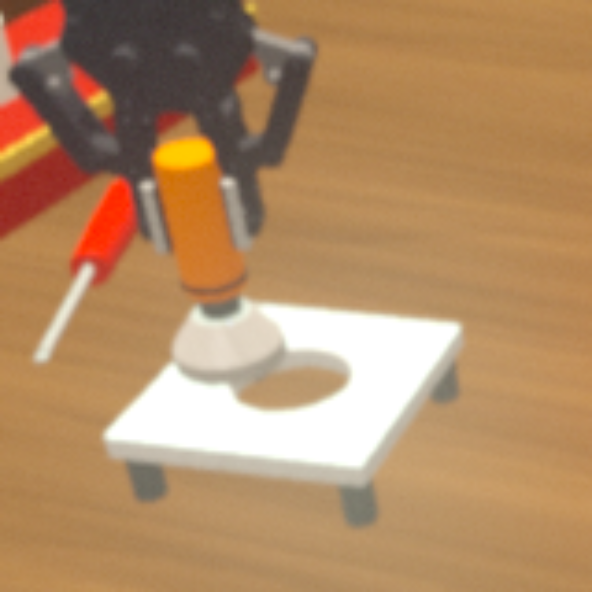

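Foot centre from the depth cloud is about (0.521, -0.328), which agrees with the TCP. The foot is about 9 mm above the plate with the blade resting on the edge by the dot. Working out the circle in 60° pieces.

```bash
cat > arc.py <<'E'
from h import *
import sys
Rg=R.from_quat([0.38790056,0.59353119,-0.38880326,0.58829067])
c=np.array([0.5175,-0.2975]);a0=np.arctan2(-.0499,.0068)
def run(f,t,n=12,z=0.112):
    s=readout.get_state();p=s['eef_pos'];q=p[:2]-c
    print('now deg',np.degrees(np.arctan2(q[1],q[0])-a0)%360,'r',np.hypot(*q)*1e3,'z',p[2],'F',s['contact_force'].round(1),'M',s['wrist_torque'].round(2),'t',s['time'])
    print('rot',(Rg*R.from_quat(s['tcp_rot']).inv()).as_rotvec().round(4),'dz',round((z-p[2])*1e3,1))
    for k in np.linspace(f,t,n+1)[1:]:
        w=c+.03*np.array([np.cos(a0+np.radians(k)),np.sin(a0+np.radians(k))]);print(k,((w-p[:2])*1e3).round(1))
run(*map(float,sys.argv[1:3]))
E
python3 arc.py 0 60
```

```text
now deg 1.0764830165294401 r 30.348415017722353 z 0.11344120693150947 F [-0.4 -0.1 -3.2] M [ 0.09  0.14 -0.05] t 7.65
rot [0.0009 0.0002 0.0004] dz -1.4
5.0 [2.  0.7]
10.0 [4.5 1.4]
15.0 [6.9 2.3]
20.0 [9.3 3.4]
25.0 [11.6  4.8]
30.0 [13.7  6.3]
35.0 [15.7  8. ]
40.0 [17.5  9.8]
45.0 [19.2 11.8]
50.0 [20.7 14. ]
55.0 [22.  16.3]
60.0 [23.1 18.6]
```

Emit:
{"method": "move_arm", "body": {"commands": [[0, 0, 0, 2, 0.5, -0.5, 255], [0, 0, 0, 4.5, 1.5, -1, 255], [0, 0, 0, 7, 2.5, -1, 255], [0, 0, 0, 9.5, 3.5, -1, 255], [0, 0, 0, 11.5, 5, -1, 255], [0, 0, 0, 13.5, 6.5, -1, 255], [0, 0, 0, 15.5, 8, -1, 255], [0, 0, 0, 17.5, 10, -1, 255], [0, 0, 0, 19, 12, -1, 255], [0, 0, 0, 20.5, 14, -1, 255], [0, 0, 0, 22, 16.5, -1, 255], [0, 0, 0, 23, 18.5, -1, 255]]}}

```text
time: 8.85
eef_pos: [0.5453, -0.3087, 0.1125]
tcp_rot: [0.388, 0.593, -0.389, 0.588]
contact_force: [0.1, -1.1, -2.8]
opening: 0.338
```

```bash
python3 arc.py 60 120
```

```text
now deg 60.23233267165883 r 30.01817169932153 z 0.11246222378608399 F [ 0.1 -1.1 -2.8] M [-0.18  0.04  0.02] t 8.85
rot [0.0009 0.0003 0.0003] dz -0.5
65.0 [0.8 2.4]
70.0 [1.5 4.9]
75.0 [1.9 7.5]
80.0 [ 2.1 10.1]
85.0 [ 2.1 12.7]
90.0 [ 1.9 15.3]
95.0 [ 1.4 17.9]
100.0 [ 0.7 20.4]
105.0 [-0.2 22.9]
110.0 [-1.3 25.2]
115.0 [-2.6 27.5]
120.0 [-4.1 29.6]
```

Emit:
{"method": "move_arm", "body": {"commands": [[0, 0, 0, 1, 2.5, -0.5, 255], [0, 0, 0, 1.5, 5, -0.5, 255], [0, 0, 0, 2, 7.5, -0.5, 255], [0, 0, 0, 2, 10, -0.5, 255], [0, 0, 0, 2, 12.5, -0.5, 255], [0, 0, 0, 2, 15.5, -0.5, 255], [0, 0, 0, 1.5, 18, -0.5, 255], [0, 0, 0, 0.5, 20.5, -0.5, 255], [0, 0, 0, 0, 23, -0.5, 255], [0, 0, 0, -1.5, 25, -0.5, 255], [0, 0, 0, -2.5, 27.5, -0.5, 255], [0, 0, 0, -4, 29.5, -0.5, 255]]}}

```text
time: 10.05
eef_pos: [0.5413, -0.2791, 0.112]
tcp_rot: [0.388, 0.593, -0.389, 0.589]
contact_force: [0.8, 0.4, -1.2]
opening: 0.341
```

```bash
python3 arc.py 120 180
```

```text
now deg 120.06115632513266 r 30.083912500423725 z 0.1119748797941228 F [ 0.8  0.4 -1.2] M [-0.12 -0.11 -0.02] t 10.05
rot [0.0009 0.0005 0.0004] dz 0.0
125.0 [-1.7  1.9]
130.0 [-3.6  3.8]
135.0 [-5.6  5.4]
140.0 [-7.8  6.9]
145.0 [-10.    8.2]
150.0 [-12.4   9.3]
155.0 [-14.9  10.2]
160.0 [-17.4  10.9]
165.0 [-20.   11.3]
170.0 [-22.6  11.5]
175.0 [-25.2  11.5]
180.0 [-27.8  11.3]
```

Emit:
{"method": "move_arm", "body": {"commands": [[0, 0, 0, -1.5, 2, 0, 255], [0, 0, 0, -3.5, 4, 0, 255], [0, 0, 0, -5.5, 5.5, 0, 255], [0, 0, 0, -8, 7, 0, 255], [0, 0, 0, -10, 8, 0, 255], [0, 0, 0, -12.5, 9.5, 0, 255], [0, 0, 0, -15, 10, 0, 255], [0, 0, 0, -17.5, 11, 0, 255], [0, 0, 0, -20, 11.5, 0, 255], [0, 0, 0, -22.5, 11.5, 0, 255], [0, 0, 0, -25, 11.5, 0, 255], [0, 0, 0, -28, 11.5, 0, 255]]}}

```text
time: 11.25
eef_pos: [0.5131, -0.2676, 0.112]
tcp_rot: [0.388, 0.593, -0.389, 0.589]
contact_force: [0.7, -0.3, -2.7]
opening: 0.337
```

```bash
python3 arc.py 180 240
```

```text
now deg 180.6491877639543 r 30.248155773619292 z 0.11201114175909914 F [ 0.7 -0.3 -2.7] M [-0.01 -0.14 -0.01] t 11.25
rot [0.0009 0.0005 0.0004] dz -0.0
185.0 [-2.2 -0.7]
190.0 [-4.7 -1.4]
195.0 [-7.2 -2.3]
200.0 [-9.5 -3.4]
205.0 [-11.8  -4.7]
210.0 [-13.9  -6.2]
215.0 [-15.9  -7.9]
220.0 [-17.8  -9.8]
225.0 [-19.5 -11.8]
230.0 [-21.  -13.9]
235.0 [-22.2 -16.2]
240.0 [-23.3 -18.6]
```

Emit:
{"method": "move_arm", "body": {"commands": [[0, 0, 0, -2, -0.5, 0, 255], [0, 0, 0, -4.5, -1.5, 0, 255], [0, 0, 0, -7, -2.5, 0, 255], [0, 0, 0, -9.5, -3.5, 0, 255], [0, 0, 0, -12, -4.5, 0, 255], [0, 0, 0, -14, -6, 0, 255], [0, 0, 0, -16, -8, 0, 255], [0, 0, 0, -18, -10, 0, 255], [0, 0, 0, -19.5, -12, 0, 255], [0, 0, 0, -21, -14, 0, 255], [0, 0, 0, -22, -16, 0, 255], [0, 0, 0, -23.5, -18.5, 0, 255]]}}

```text
time: 12.45
eef_pos: [0.4895, -0.2862, 0.112]
tcp_rot: [0.388, 0.593, -0.389, 0.589]
contact_force: [-0.3, 0.5, -2.3]
opening: 0.337
```

```bash
python3 arc.py 240 300
```

```text
now deg 240.29807612867225 r 30.187608402781677 z 0.11197452383040579 F [-0.3  0.5 -2.3] M [ 0.1  -0.01 -0.07] t 12.45
rot [0.0008 0.0005 0.0004] dz 0.0
245.0 [-0.7 -2.4]
250.0 [-1.3 -4.9]
255.0 [-1.8 -7.5]
260.0 [ -2.  -10.1]
265.0 [ -2.  -12.7]
270.0 [ -1.7 -15.3]
275.0 [ -1.3 -17.9]
280.0 [ -0.6 -20.4]
285.0 [  0.3 -22.9]
290.0 [  1.5 -25.3]
295.0 [  2.8 -27.5]
300.0 [  4.3 -29.7]
```

Emit:
{"method": "move_arm", "body": {"commands": [[0, 0, 0, -0.5, -2.5, 0, 255], [0, 0, 0, -1.5, -5, 0, 255], [0, 0, 0, -2, -7.5, 0, 255], [0, 0, 0, -2, -10, 0, 255], [0, 0, 0, -2, -12.5, 0, 255], [0, 0, 0, -1.5, -15.5, 0, 255], [0, 0, 0, -1.5, -18, 0, 255], [0, 0, 0, -0.5, -20.5, 0, 255], [0, 0, 0, 0.5, -23, 0, 255], [0, 0, 0, 1.5, -25.5, 0, 255], [0, 0, 0, 3, -27.5, 0, 255], [0, 0, 0, 4.5, -29.5, 0, 255]]}}

```text
time: 13.65
eef_pos: [0.4941, -0.3159, 0.112]
tcp_rot: [0.388, 0.593, -0.389, 0.588]
contact_force: [-0.8, 0.2, -1.9]
opening: 0.339
```

```bash
python3 arc.py 300 360; python3 - <<'E'
from h import *
snap('scene','s7')
im=cv2.imread('pics/s7.png')[130:290,80:240];cv2.imwrite('pics/s7c.png',cv2.resize(im,None,fx=3.7,fy=3.7))
E
```

```text
now deg 300.3800348451024 r 29.761753952344304 z 0.11196333640366014 F [-0.8  0.2 -1.9] M [ 0.14  0.11 -0.02] t 13.65
rot [0.0008 0.0003 0.0003] dz 0.0
305.0 [ 1.4 -2. ]
310.0 [ 3.2 -3.8]
315.0 [ 5.3 -5.5]
320.0 [ 7.4 -7. ]
325.0 [ 9.7 -8.3]
330.0 [12.1 -9.4]
335.0 [ 14.5 -10.3]
340.0 [ 17.  -10.9]
345.0 [ 19.6 -11.4]
350.0 [ 22.2 -11.6]
355.0 [ 24.9 -11.6]
360.0 [ 27.5 -11.3]
```

View pics/s7c.png

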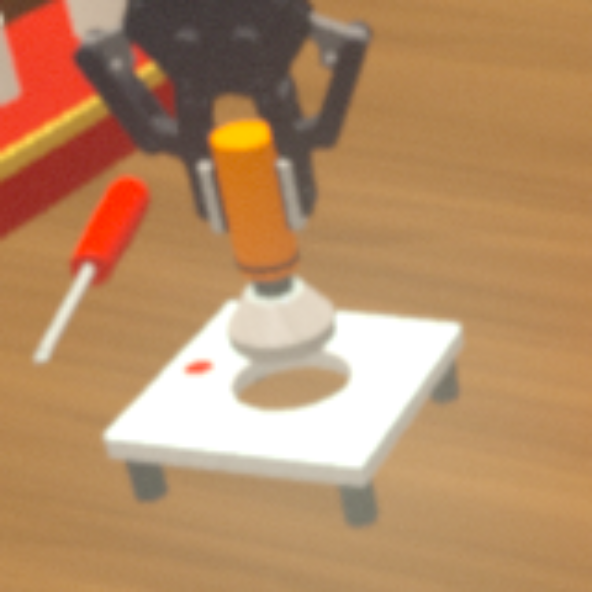

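The tool is upright on the edge with 60° to go to the dot. Finishing just past it so the circle is closed.

Emit:
{"method": "move_arm", "body": {"commands": [[0, 0, 0, 1.5, -2, 0, 255], [0, 0, 0, 3, -4, 0, 255], [0, 0, 0, 5.5, -5.5, 0, 255], [0, 0, 0, 7.5, -7, 0, 255], [0, 0, 0, 9.5, -8.5, 0, 255], [0, 0, 0, 12, -9.5, 0, 255], [0, 0, 0, 14.5, -10.5, 0, 255], [0, 0, 0, 17, -11, 0, 255], [0, 0, 0, 19.5, -11.5, 0, 255], [0, 0, 0, 22, -11.5, 0, 255], [0, 0, 0, 25, -11.5, 0, 255], [0, 0, 0, 27.5, -11.5, 0, 255]]}}

```text
time: 14.9
eef_pos: [0.5221, -0.3277, 0.1121]
tcp_rot: [0.388, 0.593, -0.389, 0.589]
contact_force: [-0.0, -0.6, -1.7]
opening: 0.341
```

Emit:
{"method": "move_arm", "body": {"commands": [[0, 0, 0, 1, 0, 0, 255], [0, 0, 0, 1.5, 0, 0, 255], [0, 0, 0, 1.5, 0, 0, 255]]}}

```text
time: 15.2
eef_pos: [0.5237, -0.3277, 0.1121]
tcp_rot: [0.388, 0.593, -0.389, 0.589]
contact_force: [-0.1, 0.4, -3.3]
opening: 0.341
```

```bash
python3 arc.py 355 360|head -2
```

```text
now deg 3.901056288855993 r 30.853011414729135 z 0.1120762725565789 F [-0.1  0.4 -3.3] M [-0.03  0.02  0.02] t 15.2
rot [0.0015 0.0011 0.0003] dz -0.1
```

Circle closed: swept from 1° to 364°. Lift and return.

Emit:
{"method": "move_arm", "body": {"commands": [[0, 0, 0, 0, 0, 4, 255], [0, 0, 0, 0, 0, 12, 255], [0, 0, 0, 0, 0, 24, 255], [0, 0, 0, 0, 0, 38, 255], [0, 0, 0, 0, 0, 50, 255], [0, 0, 0, 0, 0, 56, 255], [0, 0, 0, 0, 0, 58, 255]]}}

```text
time: 15.9
eef_pos: [0.5243, -0.3282, 0.1718]
tcp_rot: [0.388, 0.592, -0.389, 0.59]
contact_force: [-0.7, -0.3, -4.4]
opening: 0.338
```

Emit:
{"method": "move_arm", "body": {"commands": [[0, 0, 0, -1, 10, 0, 255], [0, 0, 0, -3, 35, 0, 255], [0, 0, 0, -6, 70, 0, 255], [0, 0, 0, -10, 110, 0, 255], [0, 0, 0, -14, 150, 0, 255], [0, 0, 0, -18, 190, 0, 255], [0, 0, 0, -22, 230, 0, 255], [0, 0, 0, -26, 270, 0, 255], [0, 0, 0, -29, 308, 0, 255], [0, 0, 0, -31, 338, 0, 255], [0, 0, 0, -33, 353, 0, 255], [0, 0, 0, -34, 358, 0, 255]]}}

```text
time: 17.1
eef_pos: [0.4893, 0.0314, 0.1713]
tcp_rot: [0.387, 0.593, -0.389, 0.59]
contact_force: [-0.1, 0.0, -3.1]
opening: 0.341
```

Emit:
{"method": "move_arm", "body": {"commands": [[0, 0, 0, 0, 0, 0, 255], [0, 0, 0, 0, 0, 0, 255], [0, 0, 0, 0, 0, 0, 255]]}}

```text
time: 17.4
eef_pos: [0.4895, 0.0304, 0.1712]
tcp_rot: [0.387, 0.592, -0.389, 0.59]
contact_force: [-0.4, 1.1, -3.4]
opening: 0.34
```

```bash
python3 - <<'E'
from h import *
snap('scene','s8');s=readout.get_state();print(s['eef_pos'],s['contact_force'],s['time'])
Rg=R.from_quat([0.38790056,  0.59353119, -0.38880326,  0.58829067])
print((Rg*R.from_quat(s['tcp_rot']).inv()).as_rotvec())
im=cv2.imread('pics/s8.png')[100:320,230:440];cv2.imwrite('pics/s8c.png',cv2.resize(im,None,fx=2.7,fy=2.7))
E
```

```text
[0.48952178 0.03040888 0.171266  ] [-0.33375133 -0.67408944 -2.63149912] 17.45
[ 0.00336823  0.00185775 -0.00062516]
```

View pics/s8c.png

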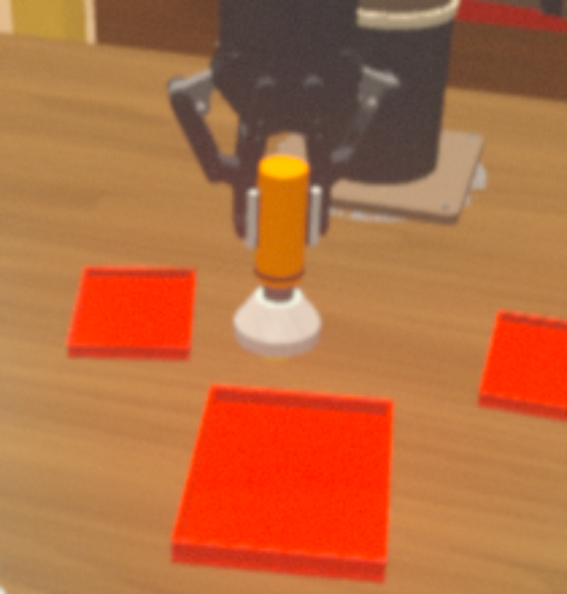

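The tool is upright over the tray. I need to lower it 103 mm to reach z = 0.068. I'll go to about 0.069 first, then settle.

Emit:
{"method": "move_arm", "body": {"commands": [[0.003, 0.002, 0, 0, 0, -8, 255], [0.003, 0.002, 0, 0, 0, -22, 255], [0.003, 0.002, 0, 0, 0, -40, 255], [0.003, 0.002, 0, 0, 0, -58, 255], [0.003, 0.002, 0, 0, 0, -74, 255], [0.003, 0.002, 0, 0, 0, -86, 255], [0.003, 0.002, 0, 0, 0, -94, 255], [0.003, 0.002, 0, 0, 0, -98, 255], [0.003, 0.002, 0, 0, 0, -100, 255], [0.003, 0.002, 0, 0, 0, -101, 255], [0.003, 0.002, 0, 0, 0, -102, 255], [0.003, 0.002, 0, 0, 0, -102, 255]]}}

```text
time: 18.65
eef_pos: [0.49, 0.0303, 0.0698]
tcp_rot: [0.388, 0.593, -0.389, 0.589]
contact_force: [-0.8, 0.1, -1.9]
opening: 0.338
```

Emit:
{"method": "move_arm", "body": {"commands": [[0, 0, 0, 0, 0, -0.5, 255], [0, 0, 0, 0, 0, -1, 255], [0, 0, 0, 0, 0, -1, 255]]}}

```text
time: 18.95
eef_pos: [0.4903, 0.0303, 0.069]
tcp_rot: [0.388, 0.593, -0.388, 0.589]
contact_force: [-0.6, 0.1, -1.5]
opening: 0.338
```

Emit:
{"method": "move_arm", "body": {"commands": [[0, 0, 0, 0, 0, -0.5, 255], [0, 0, 0, 0, 0, -1, 255], [0, 0, 0, 0, 0, -1.5, 255], [0, 0, 0, 0, 0, -1.5, 255]]}}

```text
time: 19.35
eef_pos: [0.4905, 0.0303, 0.0679]
tcp_rot: [0.388, 0.593, -0.388, 0.589]
contact_force: [-1.5, 1.3, 1.6]
opening: 0.336
```

```bash
python3 - <<'E'
from h import *
s=readout.get_state();print(s['eef_pos'],s['contact_force'])
Rg=R.from_quat([0.38790056,  0.59353119, -0.38880326,  0.58829067])
print((Rg*R.from_quat(s['tcp_rot']).inv()).as_rotvec())
E
```

```text
[0.49047419 0.03033993 0.06787923] [-1.54187756  1.31287679  1.5564322 ]
[ 0.00062462  0.00212825 -0.0007068 ]
```

The foot is on the floor at the original height, and the force has changed from hanging to supported. Opening gradually.

Emit:
{"method": "move_arm", "body": {"commands": [[0, 0, 0, 0, 0, 0, 165], [0, 0, 0, 0, 0, 0, 150], [0, 0, 0, 0, 0, 0, 120], [0, 0, 0, 0, 0, 0, 80], [0, 0, 0, 0, 0, 0, 40], [0, 0, 0, 0, 0, 0, 0], [0, 0, 0, 0, 0, 0, 0], [0, 0, 0, 0, 0, 0, 0], [0, 0, 0, 0, 0, 0, 0]], "newtons": 20}}

```text
time: 20.25
eef_pos: [0.4905, 0.0304, 0.0679]
tcp_rot: [0.388, 0.593, -0.388, 0.589]
contact_force: [-0.0, 0.1, 0.5]
opening: 1.003
```

```bash
python3 - <<'E'
from h import *
snap('scene','s9');s=readout.get_state();print(s['eef_pos'],s['contact_force'])
im=cv2.imread('pics/s9.png')[120:320,230:440];cv2.imwrite('pics/s9c.png',cv2.resize(im,None,fx=2.8,fy=2.8))
E
```

```text
[0.49048684 0.03033836 0.06790212] [-0.10161665  0.04234039 -0.85348154]
```

View pics/s9c.png

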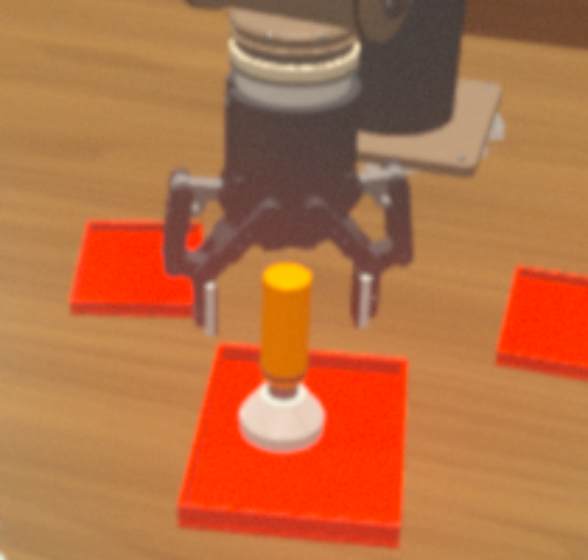

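The tool stands upright and free in the tray. Raising straight up and clear.

Emit:
{"method": "move_arm", "body": {"commands": [[0, 0, 0, 0, 0, 5, 0], [0, 0, 0, 0, 0, 15, 0], [0, 0, 0, 0, 0, 30, 0], [0, 0, 0, 0, 0, 50, 0], [0, 0, 0, 0, 0, 75, 0], [0, 0, 0, 0, 0, 105, 0], [0, 0, 0, 0, 0, 130, 0], [0, 0, 0, 0, 0, 145, 0], [0, 0, 0, 0, 0, 150, 0], [0, 0, 0, 0, 0, 150, 0], [0, 0, 0, 0, 0, 150, 0]]}}

```text
time: 21.4
eef_pos: [0.4897, 0.0305, 0.2165]
tcp_rot: [0.388, 0.594, -0.389, 0.588]
contact_force: [0.3, 0.3, 0.1]
opening: 1.003
```

```bash
python3 - <<'E'
from h import *
d=snap('scene','s10');s=readout.get_state();print(s['eef_pos'],s['contact_force'],s['time'])
h=cv2.cvtColor(d['color'],cv2.COLOR_RGB2HSV);W=cloud(d)
m=(h[...,0]>=8)&(h[...,0]<20)&(h[...,1]>200)&(h[...,2]>150);m[:,:310]=0;m[:,350:]=0;m[:190]=0;m[300:]=0
p=W[m];print(len(p));
for a,b in((.05,.07),(.07,.09),(.09,.11),(.113,.125)):
  q=p[(p[:,2]>a)&(p[:,2]<b)];print(a,np.median(q,0) if len(q) else 0)
E
```

```text
[0.48954853 0.03044126 0.21616743] [0.37687893 0.36199803 0.02786749] 21.45
597
0.05 [0.50462105 0.0378593  0.06152132]
0.07 [0.5045692  0.03707088 0.07956116]
0.09 [0.50480473 0.03827591 0.09964106]
0.113 [0.50434404 0.03755263 0.11627621]
```

View pics/s10.png

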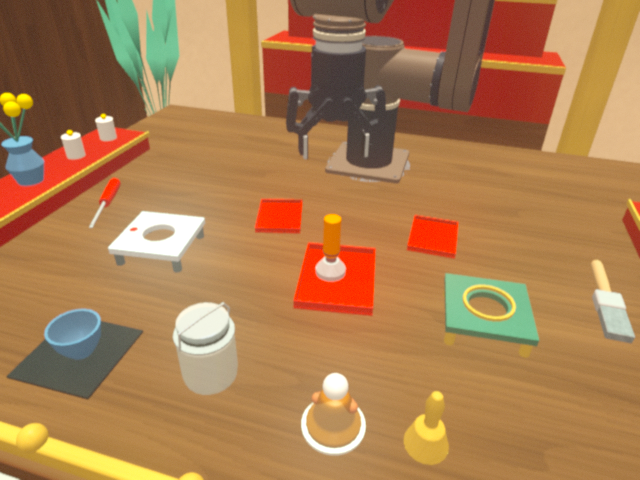

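The tool stands upright at (332,245) px in the large tray. Its side is vertical to within 1 mm, the gripper is clear, and nothing else has moved. Handing in.

```bash
python3 -c "
from plant import ctrl
print(ctrl.sign_off())"
```

```text
the job is handed in; nothing more can be done
None
```

I ran the deburring tool once round the hole, stood it back upright in the large red tray, let go, and handed the job in at about 21.5 s.

- **Circle:** it went anticlockwise from 1° to 364° relative to the dot. At the check points, every 60° and at the end, the blade was 29.8–30.9 mm from the axis, with the foot 8–9.5 mm above the plate. Tool tilt stayed under 0.2°.
- **Force on the stand:** the wrist readings never showed more than a few newtons, mostly the tool's own weight. They are too noisy (about ±1 N) to confirm the light blade contact directly. I infer that contact from the height and the spring range.
- **Last checks:** the handle is vertical to within about 1 mm at about (0.490, 0.030), some 9 mm nearer the tray's centre than before. The open gripper is well above it, the contact force is about 0, and nothing else appears to have moved.

No check failed. The blade started about 1° past the dot and stopped about 4° past it, roughly 2 mm along the edge.

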